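Hone the red-handled knife and hold it ready over the board

TASK

Draw the red-handled knife out of the knife block and hone it on the upright rod: one light stroke from the heel of the blade to near the tip with the blade's left side (left as seen from the handle), then one with its right side, each time leaning the blade about twenty degrees out of upright so that its cutting edge is what comes towards the rod. Then turn it level with the edge straight down, hold it with the blade over the middle of the chopping board, about a hand's breadth above it, and finish still holding it there. Leave the blue-handled knife in the block and the mug, tin and spice jar where they stand.

Things in the scene. Friction and masses are not known exactly. Their poses are not given: they have to be found in the camera images.
- knife_red: Kitchen knife, red handle, steel blade, 0.11 to 0.18 kg, in either slot of the block. Origin on the handle's axis where handle meets blade; x to the tip, z to the spine (edge at -z), y to the blade's left side. Handle x -115 to 0. In the block x points 30 degrees below level, edge underneath; it slides out straight along -x, clear after 155 mm. Balance point x about 28.
- knife_red_grip (a point): Point on the red knife's handle axis, x = -45 in the knife's frame. The handle is 20 wide (y) with flat sides and 25 high (z); the blue handle stands 36 mm beside it.
- knife_red_mid (a point): Middle of the red knife's blade: x = 75, z = -6 in the knife's frame. Blade from x = 4 (heel) to 153 (tip), z from -24 (edge, straight from x = 12 to 110, then curving up to z = -16 at the tip) to +11 (spine), 3 thick (y).
- knife_blue: The same knife with a blue handle, in the other slot, 56 mm beside the red one. It stays there.
- knife_block: Leaning wooden knife block on a dark foot, fixed, 178 x 122 x 150. Origin under the centre of its foot, z up; the handles stick out of its face at -x and up, slots slope down towards +x at 30 degrees. Slot mouths (on the handles' axes) at x = -68, y = +28 and -28, z = 124; slots 165 deep, 7 wide, from 25 below to 15 above that axis.
- hone: Honing stand, fixed: round dark steel foot 94 across, 27 high, with an upright steel rod 12 in diameter, black ball on top (232 high). Origin under the foot, z up, x roughly away from the robot. The rod is sprung at a pivot 31 above the worktop: it gives only along the stand's y, either way up to 0.35 rad, 1.2 N per 10 mm at rod_mid, and springs upright again.
- rod_mid (a point): Point on the rod's axis 150 above the worktop (moves with the rod), a good height for a stroke.
- board: Light wooden chopping board with two dark strips, fixed, 270 (x) x 190 (y) x 18 high. Origin at the centre of its underside, z up.
- tin_small: Small food tin, 75 across, 58 high, in front of the block. Origin under its centre. Not to be moved.
- spice_a: Spice jar with a dark cap, 41 across, 105 high, standing between the robot and the honing stand. Origin under its centre. Not to be moved.
- table_mug: White mug with yellow dots, 97 high, 87 across, on a cork coaster near the front of the sink. Origin under its centre. Not to be moved.

How it is judged (in metres and radians):
On the way, in this order (a step that is already met when the one before it is completed fails the run):
1. the red knife is drawn clear of the block and held up (distance between knife_red and knife_block above 0.285 m and height (world z) of knife_red above 0.1 m and contact force between knife_red and the fingers above 0.5 N and contact force between knife_red and knife_block below 0.05 N), for 0.1 s.
2. left side, leaned 8 to 32 degrees with the edge towards the rod: the heel half (10 to 70 mm from the handle) touches the rod (contact force between knife_red and hone above 0.3 N and x of rod_mid in the frame of knife_red between 0.01 and 0.07 m and y of rod_mid in the frame of knife_red above 0 m and angle between knife_red's own y axis and vertical between 1.01 and 1.43 rad), for 0.05 s.
3. same side and lean: the tip half (85 to 150 mm) touches the rod (contact force between knife_red and hone above 0.3 N and x of rod_mid in the frame of knife_red between 0.085 and 0.15 m and y of rod_mid in the frame of knife_red above 0 m and angle between knife_red's own y axis and vertical between 1.01 and 1.43 rad), for 0.05 s.
4. right side, leaned 8 to 32 degrees with the edge towards the rod: the heel half touches the rod (contact force between knife_red and hone above 0.3 N and x of rod_mid in the frame of knife_red between 0.01 and 0.07 m and y of rod_mid in the frame of knife_red below 0 m and angle between knife_red's own y axis and vertical between 1.71 and 2.13 rad), for 0.05 s.
5. same side and lean: the tip half touches the rod (contact force between knife_red and hone above 0.3 N and x of rod_mid in the frame of knife_red between 0.085 and 0.15 m and y of rod_mid in the frame of knife_red below 0 m and angle between knife_red's own y axis and vertical between 1.71 and 2.13 rad), for 0.05 s.
At the end, for the whole second after the job is handed in: The fingers hold the red knife still, level and edge down within 11 degrees, mid-blade within 80 mm (along) and 60 mm (across) of the board's centre and 65 to 220 mm above its underside, touching no board, stand or block; all else within 20 mm of its start (contact force between knife_red and the fingers above 0.5 N and angle between knife_red's own z axis and vertical below 0.21 rad and angle between knife_red's own x axis and vertical between 1.37 and 1.77 rad and x of knife_red_mid in the frame of board between -0.08 and 0.08 m and y of knife_red_mid in the frame of board between -0.06 and 0.06 m and z of knife_red_mid in the frame of board between 0.065 and 0.22 m and linear speed of knife_red below 0.02 m/s and angular speed of knife_red below 0.1 rad/s and contact force between knife_red and hone below 0.05 N and contact force between knife_red and knife_block below 0.05 N and contact force between knife_red and board below 0.05 N and distance of each of tin_small, spice_a, table_mug, knife_blue from where it was at the start of the episode below 0.02 m); the arm keeps its last pose, push and grip.
It fails at once if the blade is pressed hard on the honing stand (over 12 N) (contact force between knife_red and hone above 12 N).
It fails at once if the blue knife, the mug, the tin or the spice jar is moved more than 20 mm (distance of any of tin_small, spice_a, table_mug, knife_blue from where it was at the start of the episode above 0.02 m).
It fails at once if the knife strikes the board (contact force between knife_red and board above 2 N).
It also fails if it takes over 64 s, if anything falls off the work surface, if the arm or the gripper's body presses on something with over 40 N, if the wrist force passes 120 N, or if a joint passes its speed limit or range.

ROBOT

A 7-joint arm with a two-finger parallel gripper is mounted at the origin on a cart in front of the work surface, level with it; the furniture and walls round the work are solid. World frame = base frame: x ahead of the robot, y to its left, z up, the work surface at z = 0. Lengths are in m, angles in degrees, forces in N, time in s.
With the tool pointing down it reaches from about 0.425 to 0.875 m from the base axis. Payload 4.7 kg.
Tool frame: the origin (TCP) lies between the finger pads; the fingertips stand 8 mm ahead of it and the grasp point (between the pads) lies 11 mm behind it (env.tip_extent is the distance from the TCP to the fingertips, in m); z points along the fingers, y is the line along which they close (so a half turn about z gives the same grasp; the last joint's range is limited). The gripper opens to 87 mm and grips with 3 to 60 N. Pads are 19 mm wide; open, the fingers measure 117 mm over their backs; the gripper's body (75 mm by 190 mm) begins 51 mm behind the grasp point.
Start: joints at [71.74, 18.392, -4.016, 83.108, 1.295, 78.541, -3.26], TCP at [0.212, -0.614, 0.231] pointing down, gripper open.
Joint ranges: [-163.93, 163.93], [-17.29, 119.83], [-79.2, 71.16], [3.27, 140.29], [-89.18, 269.18], [5.43, 117.66], [-154.24, 154.24]. Speed limits (degrees/s): [147.25, 147.25, 180, 180, 180, 180, 180].

INTERFACE

Orientations are given as [roll, pitch, yaw] about the fixed x, y, z axes, in that order (R = Rz(yaw) Ry(pitch) Rx(roll)).
In Python, from cell import sensors, vision, workorder, env gives the robot as it stands.
- The arm moves only by the tool drive_tool, never from a script. Its argument "moves" is a list of rows, each an object of numbers: "x", "y", "z": the shift along the tool's x, y, z in mm; "rx", "ry", "rz": the turn, a rotation vector about the tool's x, y, z in rad; "fingers": the closure, from -1 (fully open) to 1 (shut). In form: [{"x": .., "y": .., "z": .., "rx": .., "ry": .., "rz": .., "fingers": ..}, ...]. A call has 1 to 20 rows; each row is the pose to reach, as a shift and turn from the pose commanded when the call began, along the tool's axes at that moment; what a row does not reach only later rows make up. A row lasts 1/8 s, in which the tool goes at most 62.5 mm and 10.7 degrees, less where a joint would pass 70% of its speed; a pose out of reach is approached as far as the arm can. A call with a gripper value outside its range is refused whole. The fingers move at their own pace and stop on an object; "force" is the grip in N (left out, the last holds). Time passes only in rows, so rows that repeat a pose let the fingers close. It gives the time, the measured TCP pose, the force, the opening and the grip force at its end, in the units of the state.
- sensors.get_obs(): the state, without advancing time (a new reading comes with each control period).
- vision.read_camera(name): name is "scene" or "top" or "wrist"; returns a dict with "image" (420x560x3 uint8, red, green, blue), "fx", "fy", "cx", "cy" (pixels), "k1" (the pictures are not rectified: a ray, as slopes to the right and down, at radius r is drawn at 1 + k1 r^2 times it, then the intrinsics apply), "R" (3x3) and "t" (3): a world point X has camera coordinates R X + t. Camera axes: x right, y down, z forward; pixel columns grow to the right and rows downward; lengths in m; the calibration is good to about 2 mm. A picture is of the moment at which its call begins. There is no depth.
- workorder.sign_off(): hands the job in; it is judged then, once.
The state is a dict: "time_s": time; "qpos": joint angles; "joint_velocities": joint speeds; "effort": joint torques, N m; "tool_pos": TCP position; "tool_rot": TCP orientation; "force": force on the tool from outside, world axes, zero at the start; "wrist_torque": the same for the moment, N m; "grip_width": finger opening in m; "grasp_force": force on a finger pad.
Only numpy, scipy, OpenCV 4.12 (cv2) and the standard library are available. Lean on these libraries where they do the work, as an engineer would, in place of code of your own. Each camera call takes 0.05 s, during which the arm holds its last target. There are 200 camera calls.

## Working session

There is one attempt and no reset: what is moved stays moved. The work goes in short steps, Python scripts to look and compute and a tool call to move; the robot and the scene stay as the last step left them, time stands still between calls to the robot, and variables do not carry over. Pictures are saved under pics/ and viewed, at most 13 in all, crops included, and the job is handed in when it is done.

Besides the shell and the picture viewer there is one more tool, called after "Call:" as name(argument=value, ...), one argument or row to a line, values as JSON. drive_tool: Moves the arm, as the interface text tells. Its arguments: {"type":"object","properties":{"moves":{"type":"array"},"force":{"type":"number"}},"required":["moves"]}

```bash
ls; mkdir -p pics; cat > h.py <<'E'
import numpy as np, cv2
from scipy.spatial.transform import Rotation as Ro
def ray(c,u,v):
    K=np.array([[c['fx'],0,c['cx']],[0,c['fy'],c['cy']],[0,0,1.]])
    d=np.array([(u-c['cx'])/c['fx'],(v-c['cy'])/c['fy']]);p=d.copy()
    for _ in range(20): p=d/(1+c['k1']*(p@p))
    R=np.array(c['R']);t=np.array(c['t'])
    w=R.T@np.array([p[0],p[1],1]);return -R.T@t,w/np.linalg.norm(w)
def plane(c,u,v,z):
    o,d=ray(c,u,v);return o+d*(z-o[2])/d[2]
def proj(c,X):
    p=np.array(c['R'])@np.array(X)+np.array(c['t']);p=p[:2]/p[2];p=p*(1+c['k1']*(p@p))
    return np.array([c['fx']*p[0]+c['cx'],c['fy']*p[1]+c['cy']])
def tri(rs):
    A=sum(np.eye(3)-np.outer(d,d) for o,d in rs);b=sum((np.eye(3)-np.outer(d,d))@o for o,d in rs)
    X=np.linalg.solve(A,b);return X,[np.linalg.norm((np.eye(3)-np.outer(d,d))@(X-o)) for o,d in rs]
E
python3 - <<'E'
from cell import sensors,vision
import cv2,pickle,numpy as np
print(sensors.get_obs())
for n in ("scene","top","wrist"):
    c=vision.read_camera(n);pickle.dump(c,open(n+'.pkl','wb'));cv2.imwrite(f'pics/{n}0.png',cv2.resize(c['image'][:,:,::-1],(800,600)))
    print(n,-np.array(c['R']).T@c['t'],c['fx'],c['k1'],np.array(c['R'])[2])
E
```

```text
pics
{'time_s': 0.0, 'qpos': array([71.73931838, 18.43951182, -4.01603808, 83.17485536,  1.2960551 ,
       78.54252083, -3.26360999]), 'joint_velocities': array([-0.06169841, -0.05555945,  0.04284439,  0.09039931,  0.05489546,
       -0.09672957,  0.05892103]), 'effort': array([ 1.64486075e-03, -4.91289139e+01, -4.02944684e-01, -3.12528348e+01,
       -6.38852036e-02,  4.38462419e-02,  1.42728791e-04]), 'tool_pos': array([ 0.21212577, -0.61383083,  0.22945688]), 'tool_rot': array([-1.79888420e+02,  6.73185224e-03,  1.90675182e+01]), 'force': array([ 0.19966881,  0.10726719, -0.65826995]), 'wrist_torque': array([-0.03353448,  0.00089883,  0.01083133]), 'grasp_force': 0.0, 'grip_width': 0.08689467343714873}
scene [-0.20504459  0.59141016  0.74402201] 413.4122272289871 -0.01753937972745809 [ 0.63560401 -0.53160423 -0.55982541]
top [ 0.35738393 -0.01599463  0.97941178] 383.90158956051965 -0.08575132141021849 [ 0.19901449 -0.01320225 -0.97990761]
wrist [ 0.28218748 -0.59044317  0.38358123] 367.90283380638107 -0.08025806371154785 [-0.26217898 -0.08901281 -0.96090525]
```

View pics/scene0.png

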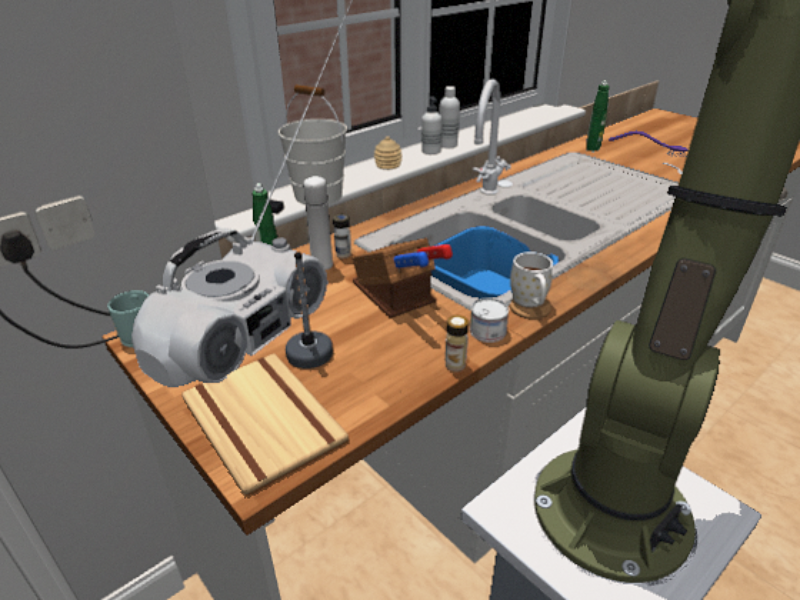

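View pics/top0.png

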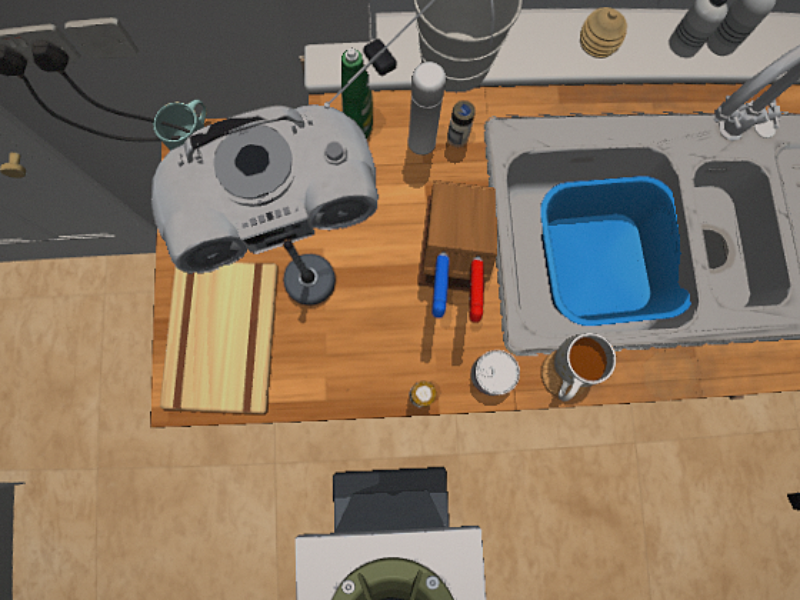

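The scene view shows the hone foot at about (309,349), the board on the left, and the blue and red handles near (410,260) and (435,252). The top view shows the red handle near (477,288), the hone foot at (308,279) and the radio close behind it. Next I'll measure them.

```bash
python3 - <<'E'
import pickle,cv2,numpy as np
from h import *
T=pickle.load(open('top.pkl','rb'));S=pickle.load(open('scene.pkl','rb'))
def hm(c,lo,hi,box):
    g=cv2.cvtColor(c['image'],cv2.COLOR_RGB2HSV);m=cv2.inRange(g,lo,hi);k=np.zeros_like(m);x0,y0,x1,y1=[int(a*.7) for a in box];k[y0:y1,x0:x1]=m[y0:y1,x0:x1]
    n,l,s,_=cv2.connectedComponentsWithStats(k);i=1+np.argmax(s[1:,4]);return (l==i),s[i]
red=((0,170,60),(6,255,255));blue=((108,170,60),(125,255,255))
for nm,col,bt,bs in(('red',red,(420,240,520,330),(380,220,480,290)),('blue',blue,(420,240,470,330),(380,230,432,290))):
    P=[]
    for c,b in((T,bt),(S,bs)):
        m,s=hm(c,*col,b);v,u=np.nonzero(m);pts=np.c_[u,v].astype(np.float32)
        mu=pts.mean(0);w=np.linalg.svd(pts-mu,full_matrices=False)[2][0];a=(pts-mu)@w
        e1,e2=mu+w*a.min(),mu+w*a.max();P.append((mu,e1,e2));print(nm,'area',s,mu.round(1),e1.round(1),e2.round(1))
    t,s=P
    print(' cent plane .153',plane(T,*t[0],.153).round(4),'tri',[np.round(q,4) for q in tri([ray(T,*t[0]),ray(S,*s[0])])])
    es=sorted(t[1:],key=lambda p:p[1]) # far end first (mouth)
    X0,X1=plane(T,*es[0],.128),plane(T,*es[1],.183);print(' ends',X0.round(4),X1.round(4),'len xy',np.linalg.norm((X0-X1)[:2]),'yaw',np.degrees(np.arctan2(*(X0-X1)[[1,0]])))
p=lambda c,u,v,z:plane(c,u*.7,v*.7,z).round(3)
print('foot top',p(T,309,279,.02),p(S,309,349,.02))
print('tri foot',tri([ray(T,309*.7,279*.7),ray(S,309*.7,349*.7)]))
print('ball S at .225',p(S,298,258,.225),'T',p(T,288,243,.225))
print('board T',[p(T,*q,.018) for q in((178,263),(277,265),(268,412),(163,410))])
print('board S',[p(S,*q,.018) for q in((185,392),(278,357),(347,437),(250,488))])
print('spice',p(T,424,394,.105),'tin',p(T,497,372,.058),'mug',p(T,590,360,.097))
print('radio front bottom S',[p(S,*q,0) for q in((172,384),(215,380),(290,315),(325,300))])
print('radio speaker T z.08',[p(T,*q,.08) for q in((190,270),(240,262),(300,242),(345,228))])
cv2.imwrite('pics/cs.png',cv2.resize(S['image'][110:280,80:340,::-1],(780,510),interpolation=cv2.INTER_CUBIC))
cv2.imwrite('pics/ct.png',cv2.resize(T['image'][70:300,100:360,::-1],(650,575),interpolation=cv2.INTER_CUBIC))
E
```

```text
red area [329 182  10  43 366] [333.4 202.5] [334.1 182. ] [332.7 224. ]
red area [292 172  24   9 136] [305.9 175.7] [315.1 176.3] [292.  174.9]
 cent plane .153 [ 0.5335 -0.1572  0.153 ] tri [array([ 0.5313, -0.1589,  0.1538]), array([0.0027, 0.0027])]
 ends [ 0.587  -0.1671  0.128 ] [ 0.4809 -0.1468  0.183 ] len xy 0.10805000763362212 yaw -10.795455427457991
blue area [303 179  11  43 336] [308.1 199.5] [309.8 178.9] [306.4 221.1]
blue area [276 177  24  10 173] [288.  181.4] [298.8 180.6] [276.  182.4]
 cent plane .153 [ 0.5431 -0.1018  0.153 ] tri [array([ 0.543 , -0.1022,  0.1519]), array([0.0005, 0.0005])]
 ends [ 0.597  -0.1115  0.128 ] [ 0.4899 -0.0919  0.183 ] len xy 0.10890654959609716 yaw -10.335826731955615
foot top [0.596 0.12  0.02 ] [0.588 0.127 0.02 ]
tri foot (array([0.5982785 , 0.12123446, 0.01061972]), [np.float64(0.00035428018826225626), np.float64(0.0003542801882622923)])
ball S at .225 [0.589 0.127 0.225] T [0.6   0.12  0.225]
board T [array([0.639, 0.361, 0.018]), array([0.625, 0.178, 0.018]), array([0.363, 0.196, 0.018]), array([0.374, 0.382, 0.018])]
board S [array([0.639, 0.364, 0.018]), array([0.61 , 0.185, 0.018]), array([0.358, 0.211, 0.018]), array([0.374, 0.383, 0.018])]
spice [ 0.379 -0.069  0.105] tin [ 0.41  -0.197  0.058] mug [ 0.419 -0.344  0.097]
radio front bottom S [array([0.697, 0.367, 0.   ]), array([0.653, 0.301, 0.   ]), array([0.736, 0.078, 0.   ]), array([ 0.732, -0.013,  0.   ])]
radio speaker T z.08 [array([0.607, 0.315, 0.08 ]), array([0.617, 0.229, 0.08 ]), array([0.647, 0.125, 0.08 ]), array([0.668, 0.047, 0.08 ])]
```

View pics/cs.png

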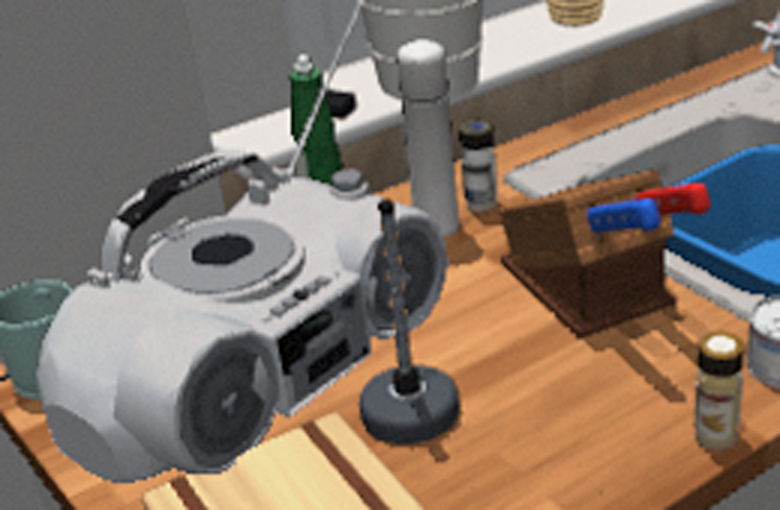

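View pics/ct.png

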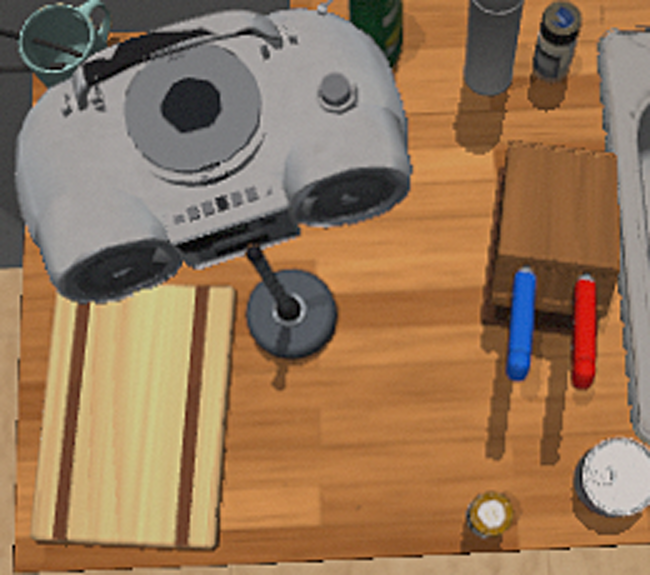

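The crops confirm that nothing obstructs the handles. The radio's front panel stands about 0.1 m behind the rod. Red handle centre is about (0.533,-0.157,0.153), block yaw about -10°, rod about (0.597,0.121) and board centre about (0.498,0.282).

```bash
cat >> h.py <<'E'
def rel(p,R,obs):
    """tool-frame shift (mm) and rotvec from the present pose"""
    R0=Ro.from_euler('xyz',obs['tool_rot'],degrees=True).as_matrix()
    return (R0.T@(np.array(p)-obs['tool_pos'])*1000).round(0),Ro.from_matrix(R0.T@R).as_rotvec().round(3)
def frame(zt,xt):
    y=np.cross(zt,xt);return np.c_[xt,y,zt]
up=np.array([0,0,1.])
def graspR(t,yaw):
    b=np.array([np.cos(np.radians(yaw)),np.sin(np.radians(yaw)),0]);s,c=np.sin(np.radians(t)),np.cos(np.radians(t))
    return frame(-s*b-c*up,-(c*b-s*up))
E
python3 - <<'E'
from cell import sensors
import pickle
from h import *
o=sensors.get_obs();R=graspR(25,-10.2);G=np.array([.544,-.159,.147])
for d in(.12,0): print(rel(G+R[:,2]*(.011-d),R,o),G+R[:,2]*(.011-d))
T=pickle.load(open('top.pkl','rb'));S=pickle.load(open('scene.pkl','rb'))
for n,s,t in(('panel LL',(176,248.3),(176,176)),('panel LR',(203.3,226.7),(219.2,162.8)),('spkR',(216,201.7),(240,148)),('spkL',(157.3,245),(150,178)),('ball',(298*.7,258*.7),(288*.7,243*.7))):
    print(n,[np.round(q,3) for q in tri([ray(S,*s),ray(T,*t)])])
E
```

```text
(array([ 502., -299.,  -16.]), array([ 0.57 ,  0.147, -2.576])) [ 0.58933736 -0.16715748  0.24578755]
(array([ 458., -324.,   93.]), array([ 0.57 ,  0.147, -2.576])) [ 0.53942467 -0.15817677  0.13703061]
panel LL [array([0.651, 0.222, 0.02 ]), array([0.002, 0.002])]
panel LR [array([0.682, 0.11 , 0.021]), array([0., 0.])]
spkR [array([0.698, 0.049, 0.076]), array([0.002, 0.002])]
spkL [array([0.635, 0.277, 0.07 ]), array([0., 0.])]
ball [array([0.602, 0.121, 0.217]), array([0.001, 0.001])]
```

Call:
drive_tool(
  moves=[
    {"z":-60,"fingers":0.03},
    {"z":-100,"fingers":0.03},
    {"x":200,"y":-120,"z":-100,"rx":0.2,"ry":0.05,"rz":-0.9,"fingers":0.03},
    {"x":300,"y":-180,"z":-100,"rx":0.35,"ry":0.09,"rz":-1.6,"fingers":0.03},
    {"x":400,"y":-240,"z":-100,"rx":0.57,"ry":0.147,"rz":-2.576,"fingers":0.03},
    {"x":502,"y":-299,"z":-60,"rx":0.57,"ry":0.147,"rz":-2.576,"fingers":0.03},
    {"x":502,"y":-299,"z":-16,"rx":0.57,"ry":0.147,"rz":-2.576,"fingers":0.03},
    {"x":502,"y":-299,"z":-16,"rx":0.57,"ry":0.147,"rz":-2.576,"fingers":0.03},
    {"x":502,"y":-299,"z":-16,"rx":0.57,"ry":0.147,"rz":-2.576,"fingers":0.03},
    {"x":502,"y":-299,"z":-16,"rx":0.57,"ry":0.147,"rz":-2.576,"fingers":0.03},
    {"x":502,"y":-299,"z":-16,"rx":0.57,"ry":0.147,"rz":-2.576,"fingers":0.03},
    {"x":502,"y":-299,"z":-16,"rx":0.57,"ry":0.147,"rz":-2.576,"fingers":0.03},
    {"x":502,"y":-299,"z":-16,"rx":0.57,"ry":0.147,"rz":-2.576,"fingers":0.03},
    {"x":502,"y":-299,"z":-16,"rx":0.57,"ry":0.147,"rz":-2.576,"fingers":0.03},
    {"x":502,"y":-299,"z":-16,"rx":0.57,"ry":0.147,"rz":-2.576,"fingers":0.03},
    {"x":502,"y":-299,"z":-16,"rx":0.57,"ry":0.147,"rz":-2.576,"fingers":0.03},
    {"x":502,"y":-299,"z":-16,"rx":0.57,"ry":0.147,"rz":-2.576,"fingers":0.03},
    {"x":502,"y":-299,"z":-16,"rx":0.57,"ry":0.147,"rz":-2.576,"fingers":0.03},
    {"x":502,"y":-299,"z":-16,"rx":0.57,"ry":0.147,"rz":-2.576,"fingers":0.03},
    {"x":502,"y":-299,"z":-16,"rx":0.57,"ry":0.147,"rz":-2.576,"fingers":0.03},
  ],
  force=50,
)

```text
invalid input at $.moves[0]: expected keys x, y, z, rx, ry, rz, fingers
```

All seven keys are required in every row.

Call:
drive_tool(
  moves=[
    {"x":0,"y":0,"z":-60,"rx":0,"ry":0,"rz":0,"fingers":0.03},
    {"x":0,"y":0,"z":-100,"rx":0,"ry":0,"rz":0,"fingers":0.03},
    {"x":200,"y":-120,"z":-100,"rx":0.2,"ry":0.05,"rz":-0.9,"fingers":0.03},
    {"x":300,"y":-180,"z":-100,"rx":0.35,"ry":0.09,"rz":-1.6,"fingers":0.03},
    {"x":400,"y":-240,"z":-100,"rx":0.35,"ry":0.09,"rz":-1.6,"fingers":0.03},
    {"x":400,"y":-240,"z":-100,"rx":0.35,"ry":0.09,"rz":-1.6,"fingers":0.03},
    {"x":400,"y":-240,"z":-100,"rx":0.35,"ry":0.09,"rz":-1.6,"fingers":0.03},
    {"x":400,"y":-240,"z":-100,"rx":0.57,"ry":0.147,"rz":-2.576,"fingers":0.03},
    {"x":502,"y":-299,"z":-60,"rx":0.57,"ry":0.147,"rz":-2.576,"fingers":0.03},
    {"x":502,"y":-299,"z":-60,"rx":0.57,"ry":0.147,"rz":-2.576,"fingers":0.03},
    {"x":502,"y":-299,"z":-60,"rx":0.57,"ry":0.147,"rz":-2.576,"fingers":0.03},
    {"x":502,"y":-299,"z":-60,"rx":0.57,"ry":0.147,"rz":-2.576,"fingers":0.03},
    {"x":502,"y":-299,"z":-60,"rx":0.57,"ry":0.147,"rz":-2.576,"fingers":0.03},
    {"x":502,"y":-299,"z":-60,"rx":0.57,"ry":0.147,"rz":-2.576,"fingers":0.03},
    {"x":502,"y":-299,"z":-16,"rx":0.57,"ry":0.147,"rz":-2.576,"fingers":0.03},
    {"x":502,"y":-299,"z":-16,"rx":0.57,"ry":0.147,"rz":-2.576,"fingers":0.03},
    {"x":502,"y":-299,"z":-16,"rx":0.57,"ry":0.147,"rz":-2.576,"fingers":0.03},
    {"x":502,"y":-299,"z":-16,"rx":0.57,"ry":0.147,"rz":-2.576,"fingers":0.03},
    {"x":502,"y":-299,"z":-16,"rx":0.57,"ry":0.147,"rz":-2.576,"fingers":0.03},
    {"x":502,"y":-299,"z":-16,"rx":0.57,"ry":0.147,"rz":-2.576,"fingers":0.03},
  ],
  force=50,
)

```text
time_s: 2.65
tool_pos: [0.5891, -0.1682, 0.2471]
tool_rot: [-179.9, -24.9, 169.6]
force: [-0.9, -0.6, -0.1]
grip_width: 0.0425
grasp_force: 0.0
```

```bash
python3 - <<'E'
from cell import sensors,vision
import pickle
from h import *
c=vision.read_camera('wrist');pickle.dump(c,open('w1.pkl','wb'))
cv2.imwrite('pics/w1.png',c['image'][:,:,::-1])
o=sensors.get_obs();print(o['qpos'].round(1))
R=graspR(25,-10.2);G=np.array([.544,-.159,.147])
b=np.array([np.cos(np.radians(-10.2)),np.sin(np.radians(-10.2)),0]);kx=.866*b-.5*up
for x in(-.115,-.045,0):print('axis pred',x,proj(c,G+kx*(x+.045)).round(1))
g=cv2.cvtColor(c['image'],cv2.COLOR_RGB2HSV);m=cv2.inRange(g,(0,170,60),(6,255,255));n,l,s,ce=cv2.connectedComponentsWithStats(m);i=1+np.argmax(s[1:,4]);print(s[i],ce[i])
v,u=np.nonzero(l==i);pts=np.c_[u,v].astype(np.float32);print(cv2.minAreaRect(pts))
print(rel(G+R[:,2]*.011,R,o))
T=pickle.load(open('top.pkl','rb'));S=pickle.load(open('scene.pkl','rb'))
print('turntable',tri([ray(S,218*.7,280*.7),ray(T,253*.7,160*.7)]))
E
```

```text
[ 35.6  38.4 -40.2  63.4  19.4 110.3  79.3]
axis pred -0.115 [284.9 119. ]
axis pred -0.045 [285.  214.6]
axis pred 0 [285.  267.4]
[ 270  119   29  152 3996] [284.10635636 194.03303303]
((284.0, 194.5), (151.0, 28.0), 90.0)
(array([ -0.,   1., 121.]), array([-0.001,  0.002, -0.002]))
turntable (array([0.78699243, 0.19986336, 0.11767572]), [np.float64(0.0016529411433456502), np.float64(0.0016529411433457025)])
```

View pics/w1.png

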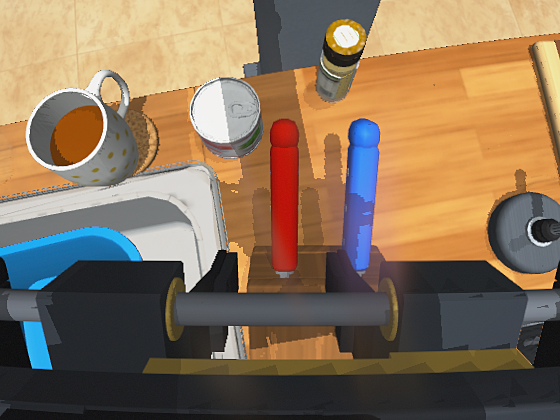

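The wrist view shows the red handle at column 284 (predicted 285), centred between the fingers, with the blue one at column 360 outside them. I'll lower onto it.

Call:
drive_tool(
  moves=[
    {"x":0,"y":1,"z":40,"rx":0,"ry":0,"rz":0,"fingers":0.03},
    {"x":0,"y":1,"z":70,"rx":0,"ry":0,"rz":0,"fingers":0.03},
    {"x":0,"y":1,"z":90,"rx":0,"ry":0,"rz":0,"fingers":0.03},
    {"x":0,"y":1,"z":110,"rx":0,"ry":0,"rz":0,"fingers":0.03},
    {"x":0,"y":1,"z":121,"rx":0,"ry":0,"rz":0,"fingers":0.03},
    {"x":0,"y":1,"z":121,"rx":0,"ry":0,"rz":0,"fingers":0.03},
    {"x":0,"y":1,"z":121,"rx":0,"ry":0,"rz":0,"fingers":0.03},
  ],
  force=50,
)

```text
time_s: 3.58
tool_pos: [0.5397, -0.158, 0.1376]
tool_rot: [-179.9, -24.9, 169.7]
force: [1.0, -0.2, -0.3]
grip_width: 0.0421
grasp_force: 0.0
```

Call:
drive_tool(
  moves=[
    {"x":0,"y":0,"z":0,"rx":0,"ry":0,"rz":0,"fingers":0.3},
    {"x":0,"y":0,"z":0,"rx":0,"ry":0,"rz":0,"fingers":0.5},
    {"x":0,"y":0,"z":0,"rx":0,"ry":0,"rz":0,"fingers":0.6},
    {"x":0,"y":0,"z":0,"rx":0,"ry":0,"rz":0,"fingers":1},
    {"x":0,"y":0,"z":0,"rx":0,"ry":0,"rz":0,"fingers":1},
    {"x":0,"y":0,"z":0,"rx":0,"ry":0,"rz":0,"fingers":1},
    {"x":0,"y":0,"z":0,"rx":0,"ry":0,"rz":0,"fingers":1},
  ],
  force=50,
)

```text
time_s: 4.45
tool_pos: [0.5391, -0.1579, 0.1369]
tool_rot: [-179.9, -24.9, 169.7]
force: [-0.1, 0.5, 0.3]
grip_width: 0.0196
grasp_force: 50.0
```

Call:
drive_tool(
  moves=[
    {"x":5,"y":0,"z":0,"rx":0,"ry":0,"rz":0,"fingers":1},
    {"x":15,"y":0,"z":-1,"rx":0,"ry":0,"rz":0,"fingers":1},
    {"x":30,"y":0,"z":-3,"rx":0,"ry":0,"rz":0,"fingers":1},
    {"x":45,"y":0,"z":-4,"rx":0,"ry":0,"rz":0,"fingers":1},
    {"x":60,"y":0,"z":-5,"rx":0,"ry":0,"rz":0,"fingers":1},
    {"x":60,"y":0,"z":-5,"rx":0,"ry":0,"rz":0,"fingers":1},
  ],
  force=50,
)

```text
time_s: 5.2
tool_pos: [0.4865, -0.1486, 0.1676]
tool_rot: [-179.8, -24.9, 169.7]
force: [-0.3, 0.7, -0.9]
grip_width: 0.0197
grasp_force: 50.0
```

Call:
drive_tool(
  moves=[
    {"x":15,"y":0,"z":-1,"rx":0,"ry":0,"rz":0,"fingers":1},
    {"x":30,"y":0,"z":-3,"rx":0,"ry":0,"rz":0,"fingers":1},
    {"x":45,"y":0,"z":-4,"rx":0,"ry":0,"rz":0,"fingers":1},
    {"x":60,"y":0,"z":-5,"rx":0,"ry":0,"rz":0,"fingers":1},
    {"x":75,"y":0,"z":-7,"rx":0,"ry":0,"rz":0,"fingers":1},
    {"x":90,"y":0,"z":-8,"rx":0,"ry":0,"rz":0,"fingers":1},
    {"x":105,"y":0,"z":-9,"rx":0,"ry":0,"rz":0,"fingers":1},
    {"x":120,"y":0,"z":-11,"rx":0,"ry":0,"rz":0,"fingers":1},
    {"x":125,"y":0,"z":-11,"rx":0,"ry":0,"rz":0,"fingers":1},
    {"x":125,"y":0,"z":-11,"rx":0,"ry":0,"rz":0,"fingers":1},
    {"x":125,"y":0,"z":-11,"rx":0,"ry":0,"rz":0,"fingers":1},
  ],
  force=50,
)

```text
time_s: 6.58
tool_pos: [0.3807, -0.1292, 0.2291]
tool_rot: [-179.9, -24.9, 169.7]
force: [-0.6, 0.5, -1.3]
grip_width: 0.0195
grasp_force: 50.0
```

```bash
cat >> h.py <<'E'
_Rt=Ro.from_euler('xyz',[-179.9,-24.9,169.7],degrees=True).as_matrix();_pt=np.array([.5391,-.1579,.1369])
def Rk(yaw,pitch,roll): return Ro.from_euler('xyz',[roll,pitch,yaw],degrees=True).as_matrix()
_K=Rk(-10.2,30,0);_ok=np.array([.544,-.159,.147])+_K[:,0]*.045
TK_R=_Rt.T@_K;TK_p=_Rt.T@(_ok-_pt)
def toolfor(ok,K):
    R=K@TK_R.T;return np.array(ok)-R@TK_p,R
def knife(o):
    R=Ro.from_euler('xyz',o['tool_rot'],degrees=True).as_matrix();return o['tool_pos']+R@TK_p,R@TK_R
ROD=np.array([.600,.121,0])
def hone(x,n,z,roll,yaw=-25):
    """knife pose with undeflected rod at knife x, origin n left of the rod"""
    K0=Rk(yaw,0,0);return toolfor(ROD-K0[:,0]*x+K0[:,1]*n+up*z,Rk(yaw,0,roll))
E
python3 - <<'E'
from cell import sensors
from h import *
o=sensors.get_obs();k,K=knife(o);print('knife',k.round(3),'tip',(k+K[:,0]*.153).round(3),o['qpos'].round(1),TK_p)
print(rel(o['tool_pos']+[0,0,.1],_Rt,o))
for a in((62,-.08,.31),(62,-.08,.185)):
    p,R=hone(.062,a[1],a[2],20);print(a,p.round(3),rel(p,R,o),Ro.from_matrix(R).as_euler('xyz',degrees=True).round(1))
print('y angle',np.degrees(np.arccos(Rk(-25,0,20)[2,1])))
E
```

```text
knife [ 0.424 -0.137  0.217] tip [ 0.554 -0.16   0.14 ] [ 53.9  12.  -45.2  98.6   7.4  98.   86.6] [-0.04512062 -0.00015082 -0.00727326]Traceback (most recent call last):
  File "<stdin>", line 4, in <module>
NameError: name '_Rt' is not defined
```

```bash
python3 - <<'E'
from cell import sensors
from h import *
import h
o=sensors.get_obs()
print(rel(o['tool_pos']+[0,0,.1],h._Rt,o))
for a in((62,-.08,.31),(62,-.08,.185)):
    p,R=hone(.062,a[1],a[2],20);print(a,p.round(3),rel(p,R,o),Ro.from_matrix(R).as_euler('xyz',degrees=True).round(1))
print('y angle',np.degrees(np.arccos(Rk(-25,0,20)[2,1])))
E
```

```text
(array([ 42.,  -0., -91.]), array([ 0.   , -0.001,  0.001]))
(62, -0.08, 0.31) [0.472 0.097 0.299] (array([-15., 239., -85.]), array([-0.392, -0.56 ,  0.196])) [160.    4.8 153.2]
(62, -0.08, 0.185) [0.472 0.097 0.174] (array([-68., 239.,  28.]), array([-0.392, -0.56 ,  0.196])) [160.    4.8 153.2]
y angle 70.0
```

Call:
drive_tool(
  moves=[
    {"x":15,"y":0,"z":-30,"rx":0,"ry":0,"rz":0,"fingers":1},
    {"x":28,"y":0,"z":-60,"rx":0,"ry":0,"rz":0,"fingers":1},
    {"x":42,"y":0,"z":-91,"rx":0,"ry":0,"rz":0,"fingers":1},
    {"x":42,"y":0,"z":-91,"rx":-0.05,"ry":-0.1,"rz":0.03,"fingers":1},
    {"x":35,"y":0,"z":-90,"rx":-0.1,"ry":-0.2,"rz":0.06,"fingers":1},
    {"x":25,"y":20,"z":-90,"rx":-0.15,"ry":-0.3,"rz":0.1,"fingers":1},
    {"x":15,"y":50,"z":-90,"rx":-0.25,"ry":-0.4,"rz":0.14,"fingers":1},
    {"x":5,"y":80,"z":-90,"rx":-0.3,"ry":-0.5,"rz":0.17,"fingers":1},
    {"x":0,"y":115,"z":-85,"rx":-0.35,"ry":-0.56,"rz":0.196,"fingers":1},
    {"x":-5,"y":150,"z":-85,"rx":-0.392,"ry":-0.56,"rz":0.196,"fingers":1},
    {"x":-10,"y":185,"z":-85,"rx":-0.392,"ry":-0.56,"rz":0.196,"fingers":1},
    {"x":-15,"y":215,"z":-85,"rx":-0.392,"ry":-0.56,"rz":0.196,"fingers":1},
    {"x":-15,"y":239,"z":-85,"rx":-0.392,"ry":-0.56,"rz":0.196,"fingers":1},
    {"x":-15,"y":239,"z":-85,"rx":-0.392,"ry":-0.56,"rz":0.196,"fingers":1},
    {"x":-15,"y":239,"z":-85,"rx":-0.392,"ry":-0.56,"rz":0.196,"fingers":1},
  ],
  force=50,
)

```text
time_s: 8.45
tool_pos: [0.4715, 0.0964, 0.2993]
tool_rot: [160.0, 4.7, 153.1]
force: [-0.9, 0.4, -0.6]
grip_width: 0.0194
grasp_force: 50.0
```

```bash
python3 - <<'E'
from cell import sensors,vision
from h import *
o=sensors.get_obs();k,K=knife(o);print(o['tool_pos'],o['tool_rot'],o['qpos'].round(1))
c=vision.read_camera('top');s=vision.read_camera('scene')
for x,z in((-.115,0),(0,0),(.012,-.024),(.153,-.016),(.1,.011)):
    P=k+K@[x,0,z];print(x,z,P.round(3),proj(c,P).round(),proj(s,P).round())
im=[cv2.resize(i['image'][v:v+200,u:u+260,::-1],(390,300)) for i,u,v in((c,130,90),(s,120,60))]
cv2.imwrite('pics/k1.png',cv2.resize(np.hstack(im),(780,300)))
p,R=hone(.062,-.08,.185,20);print(rel(p,R,o))
E
```

```text
[0.47151732 0.09640365 0.29930645] [160.02776031   4.70011858 153.13408253] [ 35.2 -16.  -31.4 110.9 -26.2  72.   73.7]
-0.115 0 [0.406 0.123 0.31 ] [193. 262.] [254. 177.]
0 0 [0.51  0.074 0.31 ] [219. 203.] [243. 154.]
0.012 -0.024 [0.524 0.076 0.287] [219. 198.] [239. 161.]
0.153 -0.016 [0.651 0.014 0.295] [250. 131.] [228. 135.]
0.1 0.011 [0.599 0.028 0.32 ] [243. 152.] [235. 133.]
(array([ 10., -42., 117.]), array([-0.001, -0.001, -0.001]))
```

View pics/k1.png

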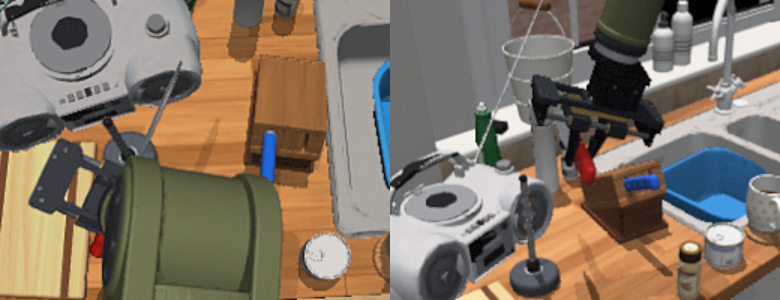

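The top view has the tip at (250,133), predicted (250,131), so the knife sits in the grip as modelled. I'll descend beside the rod.

Call:
drive_tool(
  moves=[
    {"x":3,"y":-14,"z":39,"rx":0,"ry":0,"rz":0,"fingers":1},
    {"x":6,"y":-28,"z":78,"rx":0,"ry":0,"rz":0,"fingers":1},
    {"x":10,"y":-42,"z":117,"rx":0,"ry":0,"rz":0,"fingers":1},
    {"x":10,"y":-42,"z":117,"rx":0,"ry":0,"rz":0,"fingers":1},
    {"x":10,"y":-42,"z":117,"rx":0,"ry":0,"rz":0,"fingers":1},
  ],
  force=50,
)

```text
time_s: 9.18
tool_pos: [0.4735, 0.0973, 0.1768]
tool_rot: [159.9, 4.9, 153.1]
force: [-0.3, 0.9, -1.1]
grip_width: 0.0192
grasp_force: 50.0
```

```bash
python3 - <<'E'
from cell import sensors
from h import *
o=sensors.get_obs();print(o['tool_pos'],o['tool_rot'],o['qpos'].round(1),o['force'])
for x,n in((.062,-.02),(.062,-.003),(.110,-.003),(.112,-.08)):
    p,R=hone(x,n,.185,20);print(x,n,p.round(3),*rel(p,R,o))
E
```

```text
[0.47345985 0.09725599 0.17675668] [159.91095878   4.85190939 153.08381757] [ 34.5 -10.9 -34.3 121.6 -26.4  56.5  76.6] [-0.25073689  0.85641132 -1.10971328]
0.062 -0.02 [0.497 0.151 0.174] [ 4. 55. 22.] [ 0.001  0.002 -0.001]
0.062 -0.003 [0.504 0.167 0.174] [ 4. 71. 28.] [ 0.001  0.002 -0.001]
0.11 -0.003 [0.461 0.187 0.174] [52. 71. 24.] [ 0.001  0.002 -0.001]
0.112 -0.08 [0.426 0.118 0.174] [52. -2. -3.] [ 0.001  0.002 -0.001]
```

Call:
drive_tool(
  moves=[
    {"x":2,"y":25,"z":10,"rx":0,"ry":0,"rz":0,"fingers":1},
    {"x":4,"y":48,"z":19,"rx":0,"ry":0,"rz":0,"fingers":1},
    {"x":4,"y":56,"z":22,"rx":0,"ry":0,"rz":0,"fingers":1},
    {"x":4,"y":61,"z":24,"rx":0,"ry":0,"rz":0,"fingers":1},
    {"x":4,"y":66,"z":26,"rx":0,"ry":0,"rz":0,"fingers":1},
    {"x":4,"y":71,"z":28,"rx":0,"ry":0,"rz":0,"fingers":1},
    {"x":4,"y":71,"z":28,"rx":0,"ry":0,"rz":0,"fingers":1},
    {"x":4,"y":71,"z":28,"rx":0,"ry":0,"rz":0,"fingers":1},
  ],
  force=50,
)

```text
time_s: 10.18
tool_pos: [0.5033, 0.167, 0.1725]
tool_rot: [160.0, 4.7, 153.1]
force: [-0.4, -1.0, -1.7]
grip_width: 0.0194
grasp_force: 50.0
```

```bash
python3 - <<'E'
from cell import sensors,vision
from h import *
o=sensors.get_obs();k,K=knife(o);print(o['tool_pos'],o['tool_rot'],o['qpos'].round(1),o['force'],(K.T@(ROD+[0,0,.15]-k)).round(4))
c=vision.read_camera('scene')
cv2.imwrite('pics/k2.png',cv2.resize(c['image'][110:280,130:330,::-1],(700,595)))
E
```

```text
[0.50328519 0.16703444 0.17252289] [160.00127695   4.7436022  153.12933636] [ 31.7  -5.2 -42.1 117.5 -20.9  52.   64.1] [-0.37393401 -1.02370011 -1.73060941] [ 0.0628 -0.0082 -0.0321]
```

View pics/k2.png

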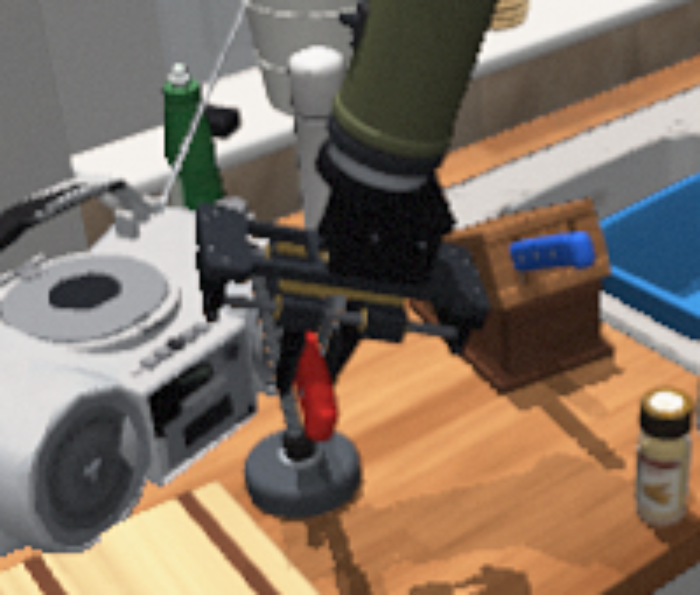

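The picture shows the blade pressing the rod, whose top at (268,330) leans left of its base at (295,440). The contact lies a little above rod_mid, so I'll lower the blade about 17 mm to give the y condition more margin, then draw.

```bash
python3 - <<'E'
from cell import sensors
from h import *
o=sensors.get_obs()
for x,n in((.061,-.003),(.085,-.003),(.112,-.003),(.114,-.08)):
    p,R=hone(x,n,.167,20);print(x,n,p.round(3),*rel(p,R,o))
E
```

```text
0.061 -0.003 [0.505 0.166 0.156] [-1. -5. 15.] [-0.    -0.    -0.001]
0.085 -0.003 [0.483 0.177 0.156] [23. -5. 13.] [-0.    -0.    -0.001]
0.112 -0.003 [0.459 0.188 0.156] [50. -5. 11.] [-0.    -0.    -0.001]
0.114 -0.08 [0.424 0.119 0.156] [ 50. -78. -16.] [-0.    -0.    -0.001]
```

Call:
drive_tool(
  moves=[
    {"x":-1,"y":-3,"z":8,"rx":0,"ry":0,"rz":0,"fingers":1},
    {"x":-1,"y":-5,"z":15,"rx":0,"ry":0,"rz":0,"fingers":1},
    {"x":-1,"y":-5,"z":15,"rx":0,"ry":0,"rz":0,"fingers":1},
    {"x":5,"y":-5,"z":15,"rx":0,"ry":0,"rz":0,"fingers":1},
    {"x":11,"y":-5,"z":14,"rx":0,"ry":0,"rz":0,"fingers":1},
    {"x":17,"y":-5,"z":14,"rx":0,"ry":0,"rz":0,"fingers":1},
    {"x":23,"y":-5,"z":13,"rx":0,"ry":0,"rz":0,"fingers":1},
    {"x":29,"y":-5,"z":13,"rx":0,"ry":0,"rz":0,"fingers":1},
    {"x":35,"y":-5,"z":12,"rx":0,"ry":0,"rz":0,"fingers":1},
    {"x":41,"y":-5,"z":12,"rx":0,"ry":0,"rz":0,"fingers":1},
    {"x":46,"y":-5,"z":11,"rx":0,"ry":0,"rz":0,"fingers":1},
    {"x":50,"y":-5,"z":11,"rx":0,"ry":0,"rz":0,"fingers":1},
    {"x":50,"y":-5,"z":11,"rx":0,"ry":0,"rz":0,"fingers":1},
    {"x":50,"y":-5,"z":11,"rx":0,"ry":0,"rz":0,"fingers":1},
  ],
  force=50,
)

```text
time_s: 11.98
tool_pos: [0.4588, 0.1889, 0.1562]
tool_rot: [160.0, 4.7, 153.2]
force: [-2.0, -1.6, -0.4]
grip_width: 0.0195
grasp_force: 50.0
```

```bash
python3 - <<'E'
from cell import sensors,vision
from h import *
o=sensors.get_obs();k,K=knife(o);print(o['tool_pos'],o['tool_rot'],o['qpos'].round(1),o['force'],(K.T@(ROD+[0,0,.15]-k)).round(4))
for x,n in((.112,-.08),(.085,-.08)):
    p,R=hone(x,n,.167,20);print(x,n,p.round(3),*rel(p,R,o))
c=vision.read_camera('scene')
cv2.imwrite('pics/k3.png',cv2.resize(c['image'][110:280,130:330,::-1],(700,595)))
E
```

```text
[0.45876315 0.18887075 0.15624817] [160.01277663   4.67789403 153.18343628] [ 29.9 -10.8 -42.7 123.1 -25.5  50.8  64.5] [-1.95115555 -1.58773213 -0.38343747] [ 0.1124 -0.0036 -0.0163]
0.112 -0.08 [0.426 0.118 0.156] [ -3. -73. -27.] [-0.001 -0.001 -0.   ]
0.085 -0.08 [0.451 0.107 0.156] [-30. -73. -24.] [-0.001 -0.001 -0.   ]
```

View pics/k3.png

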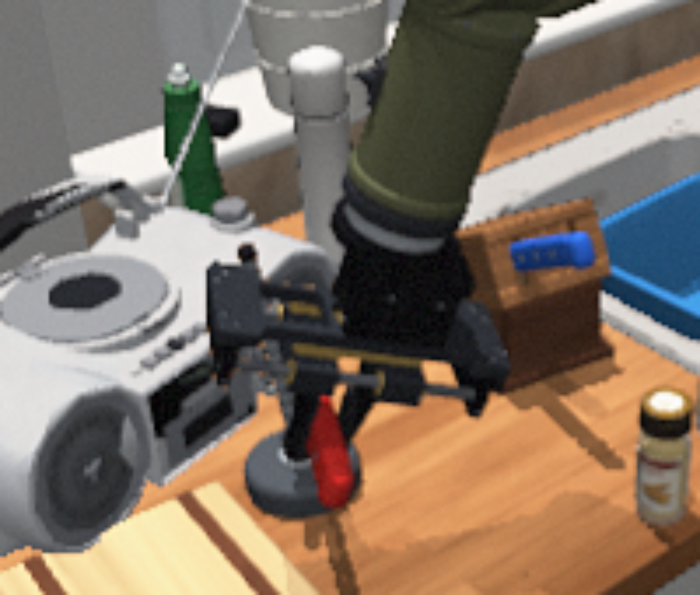

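The ball at (247,253) sits about 28 px left of its rest position, so the tip half is still pressing the rod. I'll work out the retreat, the crossing over the ball and the right-side stroke.

```bash
python3 - <<'E'
from cell import sensors
from h import *
o=sensors.get_obs()
for x,n,z,r in((.112,-.08,.167,20),(.062,-.08,.285,20),(.054,0,.285,0),(.054,.08,.285,-20)):
    p,R=hone(x,n,z,r);print(x,n,p.round(3),*rel(p,R,o))
E
```

```text
0.112 -0.08 [0.426 0.118 0.156] [ -3. -73. -27.] [-0.001 -0.001 -0.   ]
0.062 -0.08 [0.472 0.097 0.274] [ -62.  -33. -133.] [-0.001 -0.001 -0.   ]
0.054 0 [0.511 0.163 0.274] [ -68.   39. -106.] [ 0.347 -0.002 -0.031]
0.054 0.08 [0.543 0.232 0.274] [-65. 110. -80.] [ 0.695 -0.003 -0.062]
```

Call:
drive_tool(
  moves=[
    {"x":0,"y":-20,"z":-7,"rx":0,"ry":0,"rz":0,"fingers":1},
    {"x":-15,"y":-50,"z":-20,"rx":0,"ry":0,"rz":0,"fingers":1},
    {"x":-45,"y":-70,"z":-35,"rx":0,"ry":0,"rz":0,"fingers":1},
    {"x":-50,"y":-55,"z":-75,"rx":0,"ry":0,"rz":0,"fingers":1},
    {"x":-58,"y":-42,"z":-110,"rx":0,"ry":0,"rz":0,"fingers":1},
    {"x":-62,"y":-33,"z":-133,"rx":0,"ry":0,"rz":0,"fingers":1},
    {"x":-62,"y":-33,"z":-133,"rx":0,"ry":0,"rz":0,"fingers":1},
    {"x":-64,"y":-10,"z":-124,"rx":0.12,"ry":0,"rz":-0.01,"fingers":1},
    {"x":-66,"y":15,"z":-115,"rx":0.24,"ry":0,"rz":-0.02,"fingers":1},
    {"x":-68,"y":39,"z":-106,"rx":0.35,"ry":0,"rz":-0.03,"fingers":1},
    {"x":-67,"y":63,"z":-97,"rx":0.46,"ry":0,"rz":-0.04,"fingers":1},
    {"x":-66,"y":87,"z":-88,"rx":0.58,"ry":0,"rz":-0.05,"fingers":1},
    {"x":-65,"y":110,"z":-80,"rx":0.695,"ry":0,"rz":-0.062,"fingers":1},
    {"x":-65,"y":110,"z":-80,"rx":0.695,"ry":0,"rz":-0.062,"fingers":1},
    {"x":-65,"y":110,"z":-80,"rx":0.695,"ry":0,"rz":-0.062,"fingers":1},
  ],
  force=50,
)

```text
time_s: 13.9
tool_pos: [0.5426, 0.2319, 0.2727]
tool_rot: [-159.9, 4.6, 156.8]
force: [0.4, -1.3, -1.3]
grip_width: 0.0197
grasp_force: 50.0
```

```bash
python3 - <<'E'
from cell import sensors
from h import *
o=sensors.get_obs();print(o['tool_pos'],o['tool_rot'],o['qpos'].round(1),o['force'])
for x,n,z,r in((.054,.08,.167,-20),(.054,.02,.167,-20),(.054,.003,.167,-20),(.106,.003,.167,-20),(.1,.08,.167,-20)):
    p,R=hone(x,n,z,r);print(x,n,p.round(3),*rel(p,R,o))
E
```

```text
[0.54259201 0.23193659 0.27274778] [-159.85279206    4.6074827   156.76450876] [  2.2  29.  -53.2  77.   33.3 103.   17.3] [ 0.38783857 -1.33187126 -1.33935964]
0.054 0.08 [0.543 0.232 0.156] [  9.  40. 109.] [-0.    -0.003  0.003]
0.054 0.02 [0.518 0.177 0.156] [ 11. -16. 129.] [-0.    -0.003  0.003]
0.054 0.003 [0.511 0.162 0.156] [ 11. -32. 135.] [-0.    -0.003  0.003]
0.106 0.003 [0.464 0.184 0.156] [ 63. -32. 131.] [-0.    -0.003  0.003]
0.1 0.08 [0.501 0.251 0.156] [ 55.  40. 105.] [-0.    -0.003  0.003]
```

Call:
drive_tool(
  moves=[
    {"x":2,"y":10,"z":27,"rx":0,"ry":0,"rz":0,"fingers":1},
    {"x":5,"y":20,"z":55,"rx":0,"ry":0,"rz":0,"fingers":1},
    {"x":7,"y":30,"z":82,"rx":0,"ry":0,"rz":0,"fingers":1},
    {"x":9,"y":40,"z":109,"rx":0,"ry":0,"rz":0,"fingers":1},
    {"x":9,"y":40,"z":109,"rx":0,"ry":0,"rz":0,"fingers":1},
    {"x":10,"y":20,"z":116,"rx":0,"ry":0,"rz":0,"fingers":1},
    {"x":11,"y":0,"z":123,"rx":0,"ry":0,"rz":0,"fingers":1},
    {"x":11,"y":-12,"z":128,"rx":0,"ry":0,"rz":0,"fingers":1},
    {"x":11,"y":-17,"z":130,"rx":0,"ry":0,"rz":0,"fingers":1},
    {"x":11,"y":-22,"z":132,"rx":0,"ry":0,"rz":0,"fingers":1},
    {"x":11,"y":-27,"z":133,"rx":0,"ry":0,"rz":0,"fingers":1},
    {"x":11,"y":-32,"z":135,"rx":0,"ry":0,"rz":0,"fingers":1},
    {"x":11,"y":-32,"z":135,"rx":0,"ry":0,"rz":0,"fingers":1},
    {"x":11,"y":-32,"z":135,"rx":0,"ry":0,"rz":0,"fingers":1},
  ],
  force=50,
)

```text
time_s: 15.65
tool_pos: [0.5116, 0.1623, 0.1581]
tool_rot: [-159.9, 4.7, 156.7]
force: [1.3, 0.7, 0.1]
grip_width: 0.0196
grasp_force: 50.0
```

```bash
python3 - <<'E'
from cell import sensors,vision
from h import *
o=sensors.get_obs();k,K=knife(o);print(o['tool_pos'],o['tool_rot'],o['qpos'].round(1),o['force'],(K.T@(ROD+[0,0,.15]-k)).round(4))
for x,n in((.054,.003),(.106,.003),(.1,.08)):
    p,R=hone(x,n,.167,-20);print(x,n,p.round(3),*rel(p,R,o))
c=vision.read_camera('scene')
cv2.imwrite('pics/k4.png',cv2.resize(c['image'][110:280,130:330,::-1],(700,595)))
E
```

```text
[0.51155651 0.16234643 0.15812049] [-159.93362234    4.73989348  156.68272911] [ 11.5  25.7 -53.4  94.9  32.7  88.   17.2] [1.31713357 0.71892713 0.06410176] [ 0.0533  0.0028 -0.0188]
0.054 0.003 [0.511 0.162 0.156] [ 1. -0.  2.] [ 0.001 -0.001  0.001]
0.106 0.003 [0.464 0.184 0.156] [53. -0. -3.] [ 0.001 -0.001  0.001]
0.1 0.08 [0.501 0.251 0.156] [ 44.  72. -28.] [ 0.001 -0.001  0.001]
```

View pics/k4.png

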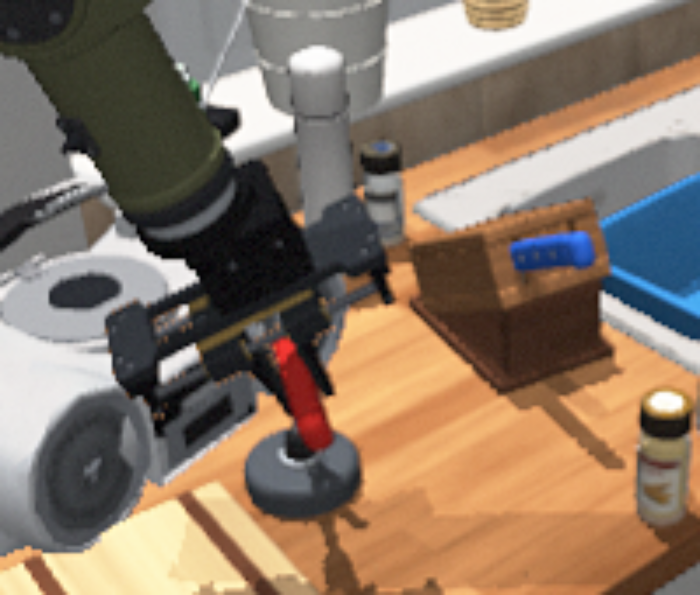

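The gripper hides the rod here, but the force has shifted about 2 N in +y, which fits contact. I'll draw the right-side stroke.

Call:
drive_tool(
  moves=[
    {"x":3,"y":-1,"z":0,"rx":0,"ry":0,"rz":0,"fingers":1},
    {"x":9,"y":-1,"z":0,"rx":0,"ry":0,"rz":0,"fingers":1},
    {"x":15,"y":-1,"z":0,"rx":0,"ry":0,"rz":0,"fingers":1},
    {"x":21,"y":-1,"z":-1,"rx":0,"ry":0,"rz":0,"fingers":1},
    {"x":27,"y":-1,"z":-1,"rx":0,"ry":0,"rz":0,"fingers":1},
    {"x":33,"y":-1,"z":-2,"rx":0,"ry":0,"rz":0,"fingers":1},
    {"x":39,"y":-1,"z":-2,"rx":0,"ry":0,"rz":0,"fingers":1},
    {"x":45,"y":-1,"z":-3,"rx":0,"ry":0,"rz":0,"fingers":1},
    {"x":50,"y":-1,"z":-3,"rx":0,"ry":0,"rz":0,"fingers":1},
    {"x":53,"y":-1,"z":-3,"rx":0,"ry":0,"rz":0,"fingers":1},
    {"x":53,"y":-1,"z":-3,"rx":0,"ry":0,"rz":0,"fingers":1},
    {"x":53,"y":-1,"z":-3,"rx":0,"ry":0,"rz":0,"fingers":1},
  ],
  force=50,
)

```text
time_s: 17.2
tool_pos: [0.4623, 0.183, 0.1567]
tool_rot: [-159.9, 4.7, 156.6]
force: [-0.3, 1.9, -1.2]
grip_width: 0.02
grasp_force: 50.0
```

```bash
python3 - <<'E'
from cell import sensors,vision
from h import *
o=sensors.get_obs();k,K=knife(o);print(o['tool_pos'],o['tool_rot'],o['qpos'].round(1),o['force'],(K.T@(ROD+[0,0,.15]-k)).round(4))
c=vision.read_camera('scene');t=vision.read_camera('top')
im=[cv2.resize(i['image'][v:v+200,u:u+260,::-1],(390,300)) for i,u,v in((t,130,90),(c,120,90))]
cv2.imwrite('pics/k5.png',np.hstack(im))
B=np.array([.498,.282,0])
for n,(x,nn,z,r) in dict(off=(.1,.08,.167,-20),up=(.1,.08,.285,-20)).items(): p,R=hone(x,nn,z,r);print(n,p.round(3),*rel(p,R,o))
for yaw in(30,45,60):
    K=Rk(yaw,0,0);ok=B+K[:,0]*.02+up*.15-K@[.075,0,-.006]
    for dz in(.1,0):p,R=toolfor(ok+[0,0,dz],K);print(yaw,dz,p.round(3),'r',np.hypot(*p[:2]).round(3),*rel(p,R,o))
E
```

```text
[0.46234375 0.1829619  0.15672247] [-159.8644823     4.68691614  156.64236906] [ 11.2  22.1 -55.7  99.4  29.5  87.   14. ] [-0.27277874  1.90783121 -1.24659651] [ 0.1067  0.0043 -0.0165]
off [0.501 0.251 0.156] [ -9.  74. -26.] [-0.    -0.002  0.   ]
up [0.501 0.251 0.274] [ -18.   33. -136.] [-0.    -0.002  0.   ]
30 0.1 [0.412 0.233 0.245] r 0.473 [ 59.  -8. -96.] [-0.404 -0.17  -0.917]
30 0 [0.412 0.233 0.145] r 0.473 [67. 26. -3.] [-0.404 -0.17  -0.917]
45 0.1 [0.428 0.212 0.245] r 0.477 [ 36. -19. -90.] [-0.41  -0.216 -1.177]
45 0 [0.428 0.212 0.145] r 0.477 [44. 15.  3.] [-0.41  -0.216 -1.177]
60 0.1 [0.448 0.196 0.245] r 0.489 [ 11. -25. -86.] [-0.41  -0.262 -1.436]
60 0 [0.448 0.196 0.145] r 0.489 [19. 10.  8.] [-0.41  -0.262 -1.436]
```

View pics/k5.png

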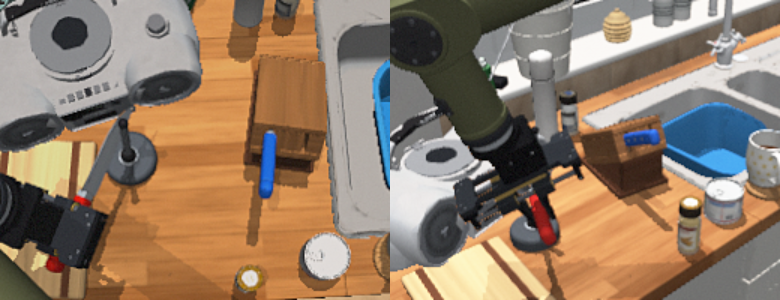

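The top view shows the ball at (125,124), against about (108,122) at rest, so the right stroke was pressing too. Next I'll back off, lift, turn level and carry the knife to the board.

Call:
drive_tool(
  moves=[
    {"x":-3,"y":25,"z":-9,"rx":0,"ry":0,"rz":0,"fingers":1},
    {"x":-6,"y":50,"z":-18,"rx":0,"ry":0,"rz":0,"fingers":1},
    {"x":-9,"y":74,"z":-26,"rx":0,"ry":0,"rz":0,"fingers":1},
    {"x":-12,"y":60,"z":-63,"rx":0,"ry":0,"rz":0,"fingers":1},
    {"x":-15,"y":46,"z":-100,"rx":0,"ry":0,"rz":0,"fingers":1},
    {"x":-18,"y":33,"z":-136,"rx":0,"ry":0,"rz":0,"fingers":1},
    {"x":-12,"y":27,"z":-130,"rx":-0.05,"ry":-0.03,"rz":-0.14,"fingers":1},
    {"x":-5,"y":21,"z":-124,"rx":-0.1,"ry":-0.05,"rz":-0.29,"fingers":1},
    {"x":2,"y":15,"z":-118,"rx":-0.15,"ry":-0.08,"rz":-0.44,"fingers":1},
    {"x":9,"y":9,"z":-112,"rx":-0.2,"ry":-0.11,"rz":-0.59,"fingers":1},
    {"x":16,"y":2,"z":-106,"rx":-0.26,"ry":-0.135,"rz":-0.74,"fingers":1},
    {"x":23,"y":-5,"z":-100,"rx":-0.31,"ry":-0.16,"rz":-0.89,"fingers":1},
    {"x":30,"y":-12,"z":-95,"rx":-0.36,"ry":-0.19,"rz":-1.04,"fingers":1},
    {"x":36,"y":-19,"z":-90,"rx":-0.41,"ry":-0.216,"rz":-1.177,"fingers":1},
    {"x":36,"y":-19,"z":-90,"rx":-0.41,"ry":-0.216,"rz":-1.177,"fingers":1},
    {"x":38,"y":-11,"z":-67,"rx":-0.41,"ry":-0.216,"rz":-1.177,"fingers":1},
    {"x":41,"y":-1,"z":-40,"rx":-0.41,"ry":-0.216,"rz":-1.177,"fingers":1},
    {"x":44,"y":15,"z":3,"rx":-0.41,"ry":-0.216,"rz":-1.177,"fingers":1},
    {"x":44,"y":15,"z":3,"rx":-0.41,"ry":-0.216,"rz":-1.177,"fingers":1},
    {"x":44,"y":15,"z":3,"rx":-0.41,"ry":-0.216,"rz":-1.177,"fingers":1},
  ],
  force=50,
)

```text
time_s: 19.8
tool_pos: [0.429, 0.2131, 0.1466]
tool_rot: [-179.9, 5.2, -135.1]
force: [-0.1, 0.4, -0.7]
grip_width: 0.0195
grasp_force: 50.0
```

Call:
drive_tool(
  moves=[
    {"x":0,"y":0,"z":0,"rx":0,"ry":0,"rz":0,"fingers":1},
    {"x":0,"y":0,"z":0,"rx":0,"ry":0,"rz":0,"fingers":1},
    {"x":0,"y":0,"z":0,"rx":0,"ry":0,"rz":0,"fingers":1},
    {"x":0,"y":0,"z":0,"rx":0,"ry":0,"rz":0,"fingers":1},
  ],
  force=50,
)

```text
time_s: 20.3
tool_pos: [0.4284, 0.212, 0.1454]
tool_rot: [-179.9, 5.2, -135.1]
force: [-0.4, 0.7, -1.3]
grip_width: 0.0194
grasp_force: 50.0
```

```bash
python3 - <<'E'
from cell import sensors,vision
from h import *
o=sensors.get_obs();k,K=knife(o);print(o['tool_pos'],o['tool_rot'],o['qpos'].round(1),o['force'],o['joint_velocities'].round(2))
print('mid',(k+K@[.075,0,-.006]).round(3),'angles',np.degrees(np.arccos(K[2,2])),K[2,0])
c=vision.read_camera('scene');t=vision.read_camera('top')
P=k+K@[.153,0,-.016];print('tip',proj(t,P).round(),proj(c,P).round())
im=[cv2.resize(i['image'][v:v+200,u:u+260,::-1],(390,300)) for i,u,v in((t,80,90),(c,100,160))]
cv2.imwrite('pics/k6.png',np.hstack(im))
E
```

```text
[0.42841139 0.21199947 0.14543432] [-179.88949553    5.16060487 -135.06173544] [ 42.9  -1.8 -69.2 115.1  -3.7  60.6 110.3] [-0.37135036  0.68025128 -1.30733495] [ 0.09  0.27 -0.02  0.    0.08 -0.02  0.06]
mid [0.513 0.296 0.151] angles 0.08563398484003601 0.0010568190258756279
tip [108. 200.] [137. 248.]
```

View pics/k6.png

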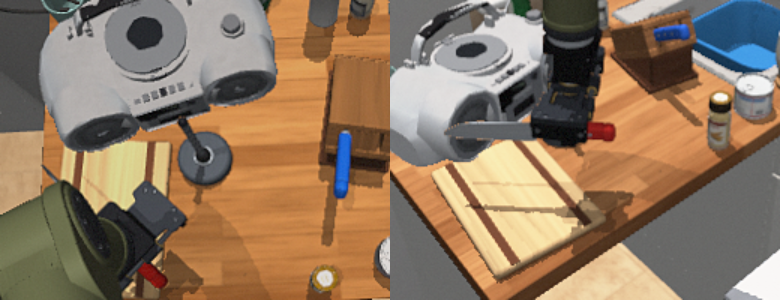

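The picture shows the knife level, edge down, above the board. Its tip is at scene pixel (138,245), predicted (137,248), and the objects still stand where they were.

```bash
python3 -c "
from cell import workorder
print(workorder.sign_off())"
```

```text
the job is handed in; nothing more can be done
None
```

I drew the red knife, honed it on its left and then its right side, and handed the job in at about 20 s, with the knife held level and edge down about 13 cm above the board; no verdict came back.

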